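Comb the stir bars into the grooves of the draining tray

ROBOT

A 6-joint arm with a two-finger parallel gripper is mounted at the origin on a cart in front of the work surface, level with it; the furniture and walls round the work are solid. World frame = base frame: x ahead of the robot, y to its left, z up, the work surface at z = 0. Lengths are in m, angles in rad, forces in N, time in s.
With the tool pointing down it reaches from about 0.325 to 0.775 m from the base axis. Payload 9.3 kg.
Tool frame: the origin (TCP) lies midway between the tips of the shut fingers; the grasp point (between the pads) lies 19 mm behind it; z points along the fingers, y is the line along which they close (so a half turn about z gives the same grasp; the last joint's range is limited). The gripper opens to 85 mm and grips with 20 to 120 N. Pads are 22 mm wide; open, the fingers measure 114 mm over their backs; the gripper's body (76 mm by 85 mm) begins 54 mm behind the grasp point. The pads swing forward as they close: fully open they stand 13 mm farther back than shut.
Start: joints at [-1.342, 0.259, 0.021, 1.334, 0, 1.418], TCP at [0.205, -0.51, 0.201] pointing down, gripper open.
Joint ranges: [-3.04, 3.04], [-0.91, 1.82], [-1.04, 1.36], [-1.92, 1.95], [-1.52, 1.45], [-3.14, 3.14]. Speed limits (rad/s): [2.22, 2.22, 2.79, 3.14, 3.14, 3.14].

INTERFACE

Orientations are given as [roll, pitch, yaw] about the fixed x, y, z axes, in that order (R = Rz(yaw) Ry(pitch) Rx(roll)).
In Python, from workcell import move_pose, move_linear, movej, release, close, sleep, inverse_kinematics, read_camera, Unreachable, job_done, current_time_s, current_joint_pos, current_joint_velocities, current_joint_efforts, current_tcp_pos, current_tool_rot, current_force, current_moment, current_grip_width, current_grip_force gives the robot as it stands. Calls block until the motion is done:
- move_pose(position, orientation): joint-space move of the TCP to a pose.
- move_linear(position, attitude=None, velocity=0.15): straight line of the TCP; attitude=None keeps the orientation; velocity is the mean speed in m/s.
- movej(angles): joint-space move.
- release() and close(effort=None): open the fingers fully, or close them until they stop; effort is the grip in N (None keeps the last).
- sleep(seconds).
- inverse_kinematics(position, orientation): joint angles nearest the present ones, or None.
- read_camera(name): name is "scene" or "top" or "wrist"; returns a dict with "color" (384x512x3 uint8, red, green, blue), "depth" (384x512 float32, m along the optical axis (not along the pixel's ray), 0 where there is no reading), "camera_matrix" (3x3 intrinsics, pixels), "k1" (the pictures are not rectified: a ray, as slopes to the right and down, at radius r is drawn at 1 + k1 r^2 times it, then the intrinsics apply), "xyz" and "orientation" of the camera in the world. Camera axes: x right, y down, z forward; pixel columns grow to the right and rows downward; lengths in m; the calibration is good to about 2 mm. A picture is of the moment at which its call begins.
A pose or a line that the arm cannot do raises Unreachable and nothing moves.
- job_done(): hands the job in; it is judged then, once.
Readings, each from a call of its own:
- current_time_s(): time.
- current_joint_pos(): joint angles.
- current_joint_velocities(): joint speeds.
- current_joint_efforts(): joint torques, N m.
- current_tcp_pos(): TCP position.
- current_tool_rot(): TCP orientation.
- current_force(): force on the tool from outside, world axes, zero at the start.
- current_moment(): the same for the moment, N m.
- current_grip_width(): finger opening in m.
- current_grip_force(): force on a finger pad.
Only numpy, scipy, OpenCV 4.12 (cv2) and the standard library are available. Lean on these libraries where they do the work, as an engineer would, in place of code of your own. Each camera call takes 0.05 s, during which the arm holds its last target. There are 200 camera calls.

TASK

Take the rake from its white rest and comb it through the ribbed draining tray, so that both white stir bars, which lie askew across the ribs, settle down into grooves, parallel to the ribs. Move the bars with the rake only, not with the fingers, then set the rake back in its rest as it was.

Things in the scene. Friction and masses are not known exactly. Their poses are not given: they have to be found in the camera images.
- tray: grey ribbed tray, fixed, 196 mm square, walls 24 mm high; origin: centre of its underside. Inside 182 x 182 mm, floor at z = 5 mm. Six round ribs, 3 mm high, 6 mm wide, run along its y axis at x = -65, -39, -13, 13, 39, 65 mm; the seven grooves between them and beside the walls take one bar each. A bar pushed along the tray's x by tines kept clear of the ribs (tips at z = 9 to 12 mm) rolls over them.
- bar_a: loose white PTFE stir bar (slippery, friction 0.15), 16 mm in diameter, 120 mm long, about 50 g; origin at its centre, long axis y. Starts lying on the ribs, 20 to 35 degrees askew, in the middle of the tray or a little to its -x side (centre at tray x = -28 to -8 mm). Its centre is 16 mm above the tray's origin on the ribs, 13 mm down in a groove.
- bar_b: second loose white stir bar, the same as bar_a; starts on the tray's +x half (centre at tray x = 35 to 50 mm), askew the same way as bar_a, not touching it. A row of tines swept from tray x = -77 to 40 mm (between the walls, square to the ribs) pushes bar_a and, ahead of it, bar_b into the last two grooves on the +x side.
- rake: rake, 160 g. Origin: grasp point of its black upright grip, 18 mm thick in x, 40 wide in y, from z = -35 to 25 mm. Below: steel crossbar along y, 14 x 176 mm, z = -35 to -49; five 8 mm tines 28 mm apart along y, tips at z = -85. Starts upright, bar ends in 23 mm wide flared notches on the rest's two posts (80 mm either side in y); lift 70 mm to clear. Goes back where it started.
Mind the look-alikes: they are no part of the job. What is shaped like the bar_b but orange is not meant.

How it is judged:
By the outcome, as a careful person would: the job done as asked, in the order asked, and still so for the second after the job is handed in, with the robot touching nothing.
It also fails if it takes over 53 s, if anything falls off the work surface, if the arm or the gripper's body presses on something with over 40 N, if the wrist force passes 120 N, or if a joint passes its speed limit or range.

## Working session

There is one attempt and no reset: what is moved stays moved. The work goes in short steps, each a Python script; the robot and the scene stay as the last script left them, time stands still between calls to the robot, and variables do not carry over. Pictures are saved under pics/ and viewed, at most 10 in all, crops included, and the job is handed in when it is done.

```bash
mkdir -p pics; cat > h.py <<'E'
import numpy as np, cv2
from scipy.spatial.transform import Rotation as R
from workcell import *
def snap(n,f):
    c=read_camera(n); cv2.imwrite(f'pics/{f}.png',c['color'][:,:,::-1]); np.savez(f'pics/{f}.npz',**{k:np.array(v) for k,v in c.items()}); return c
def rot(c):
    o=np.array(c['orientation']); return o if o.shape==(3,3) else R.from_euler('xyz',o).as_matrix()
def rays(c,uv):
    uv=np.float64(uv).reshape(-1,1,2)
    p=cv2.undistortPoints(uv,np.array(c['camera_matrix']),np.array([float(c['k1']),0,0,0]))[:,0]
    return np.c_[p,np.ones(len(p))]
def plane(c,uv,z):
    d=rays(c,uv)@rot(c).T; o=np.array(c['xyz']); return o+d*((z-o[2])/d[:,2])[:,None]
def cloud(c):
    h,w=c['depth'].shape; v,u=np.mgrid[:h,:w]
    r=rays(c,np.c_[u.ravel(),v.ravel()])*c['depth'].reshape(-1,1)
    return (r@rot(c).T+np.array(c['xyz'])).reshape(h,w,3)
E
python3 - <<'E'
from h import *
for n in('top','scene'):
    c=snap(n,n+'0'); print(n,c['xyz'],c['orientation'],c['k1'],c['camera_matrix'])
a=cv2.imread('pics/top0.png');cv2.imwrite('pics/top0b.png',cv2.resize(a,(800,600)))
print(current_time_s(),current_tool_rot())
E
```

```text
top [0.35881713 0.04509626 0.93424959] [-2.97385251  0.01423917 -1.56045806] -0.050394671385674564 [[346.98070842   0.         257.05437173]
 [  0.         346.98070842 197.25529865]
 [  0.           0.           1.        ]]
scene [0.02592054 0.37066604 0.79572857] [-2.45330884  0.01670905 -2.20509051] -0.0769004902370359 [[380.57494052   0.         255.94568266]
 [  0.         380.57494052 190.60859338]
 [  0.           0.           1.        ]]
0.1 [-3.14036043e+00 -1.76558240e-04  3.81816672e-01]
```

View pics/top0b.png

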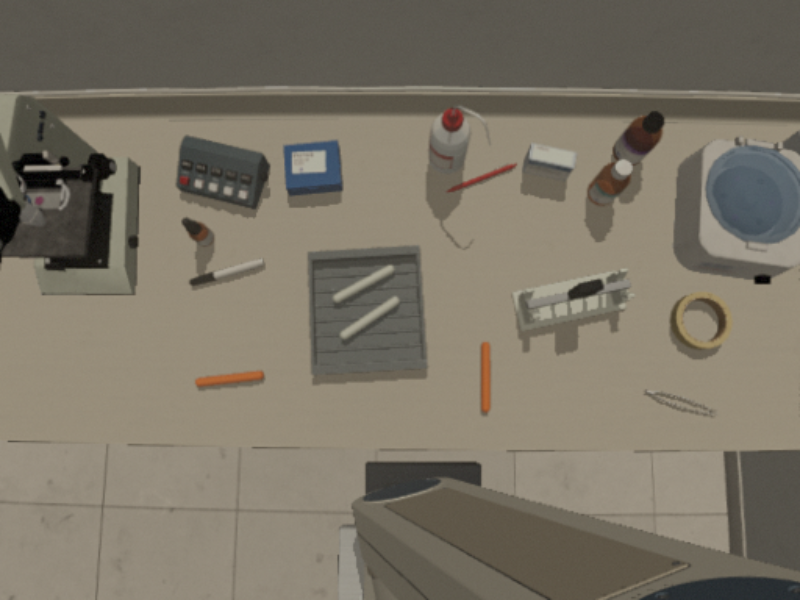

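View pics/scene0.png

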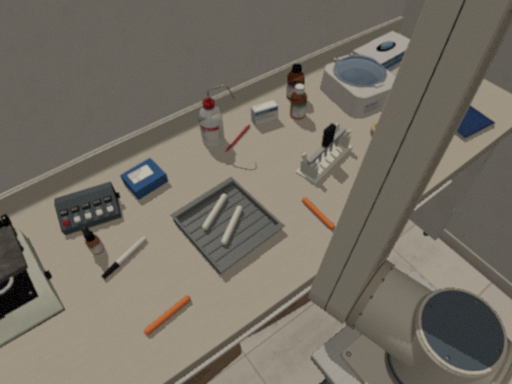

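The top view shows the tray at about (367,312) on the 800 px scale. The bars are at (364,284), bar_b on the far, +x side, and (370,318), bar_a. The rake is in the white rest, with its black grip at (587,290). Look-alikes: orange bars at (230,379) and (486,376), and a white/black pen at (228,272). I'm choosing the two white bars in the tray and the black-gripped rake in the rest.

```bash
cat > m.py <<'E'
from h import *
import sys
def tray(c,roi):
    P=cloud(c); x0,x1,y0,y1=roi; Q=P[y0:y1,x0:x1]; D=c['depth'][y0:y1,x0:x1]>0
    m=D&(Q[...,2]>.017)&(Q[...,2]<.032)
    return Q[m],Q
E
python3 - <<'E'
from m import *
c=dict(np.load('pics/top0.npz')); s=512/800
P=cloud(c)
print('table z',np.median(P[260:275,200:280,2]))
for nm,(u,v) in dict(rim=(311,310),floor=(385,360),grip=(590,287),bar=(560,296)).items():
    print(nm,P[int(v*s)-1:int(v*s)+2,int(u*s)-1:int(u*s)+2].reshape(-1,3).mean(0).round(3))
hsv=cv2.cvtColor(c['color'],cv2.COLOR_RGB2HSV); S=hsv[...,1].astype(int);V=hsv[...,2].astype(int)
print('px tray',hsv[int(360*s),int(385*s)],'table',hsv[int(400*s),int(360*s)],'rim',hsv[int(310*s),int(311*s)],'bar',hsv[int(284*s),int(364*s)],'rest',hsv[int(318*s),int(545*s)])
sub=P[150:250,185:285]; m=(sub[...,2]>.018)&(sub[...,2]<.03); q=sub[m][:,:2].astype(np.float32)
print('rim rect',len(q),cv2.minAreaRect(q*1000))
k=(V<45); k[:170]=0;k[205:]=0;k[:,:345]=0;k[:,410:]=0
q=P[k]; print('grip',len(q),np.percentile(q,[5,50,95],axis=0).round(3), cv2.minAreaRect((q[:,:2]*1000).astype(np.float32)))
r=c['color'][150:230,320:410]; t=c['color'][150:245,190:280]
cv2.imwrite('pics/crop0.png',np.hstack([cv2.resize(r,(400,400),interpolation=3),cv2.resize(t,(400,400),interpolation=3)])[:,:,::-1])
E
```

```text
table z -0.0011773091876828845
rim [0.51  0.215 0.023]
floor [0.419 0.083 0.114]
grip [ 0.533 -0.228  0.123]
bar [ 0.53  -0.199  0.063]
px tray [23 24 97] table [ 20  48 148] rim [30 24 94] bar [ 26  32 167] rest [ 25  34 164]
rim rect 1718 ((512.5005493164062, 120.22392272949219), (214.5687255859375, 196.35316467285156), 3.951704978942871)
grip 85 [[ 0.522 -0.243  0.081]
 [ 0.528 -0.221  0.118]
 [ 0.538 -0.211  0.124]] ((530.8624877929688, -228.9084014892578), (14.599967956542969, 35.174652099609375), 10.813752174377441)
```

View pics/crop0.png

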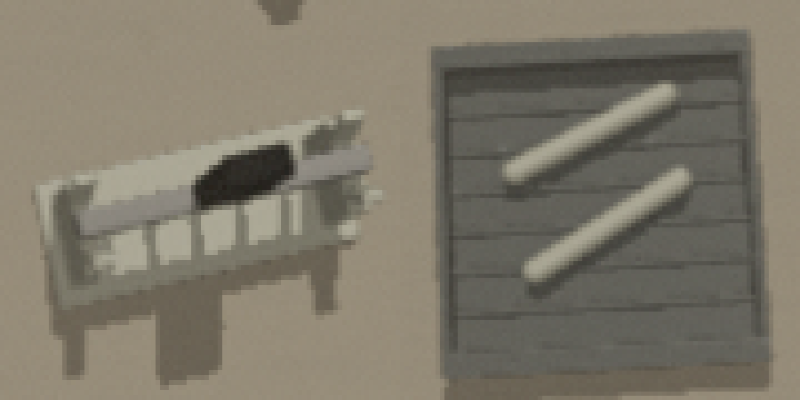

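Close crop: the rake (black grip, grey crossbar) sits in the white rest, yawed about +10°. The two white bars lie askew on the tray ribs, with bar_b upper and bar_a lower. I'll check the IK and take near views of both.

```bash
python3 - <<'E'
from h import *
for s in(1,-1):
    for nm,p,y in(('rake',[.532,-.228,.08],.19),('rakeup',[.532,-.228,.25],.19),('tr-',[.43,.117,.076],.04),('tr+',[.555,.12,.076],.04),('tr-up',[.43,.117,.16],.04)):
        j=inverse_kinematics(p,[np.pi,0,y+s*np.pi/2]); print(s,nm,None if j is None else np.round(j,2))
E
```

```text
1 rake [-0.55  0.37 -0.14  1.07  0.    0.83]
1 rakeup [-0.55  0.3   0.2   1.47  0.    0.83]
1 tr- [ 0.08  0.16 -0.44  0.97  0.    1.61]
1 tr+ [ 0.07  0.35 -0.17  1.05  0.    1.6 ]
1 tr-up [ 0.08  0.1  -0.29  1.18  0.    1.61]
-1 rake [-0.55  0.37 -0.14  1.07  0.   -2.31]
-1 rakeup [-0.55  0.3   0.2   1.47  0.   -2.31]
-1 tr- [ 0.08  0.16 -0.44  0.97  0.   -1.53]
-1 tr+ [ 0.07  0.35 -0.17  1.05  0.   -1.55]
-1 tr-up [ 0.08  0.1  -0.29  1.18  0.   -1.53]
```

```bash
python3 - <<'E'
from h import *
move_pose([.44,.12,.33],[np.pi,0,.04+np.pi/2]); t=snap('wrist','wt')
move_pose([.50,-.22,.24],[np.pi,0,.19+np.pi/2]); r=snap('wrist','wr')
print(current_time_s(),t['xyz'],r['xyz'])
cv2.imwrite('pics/w1.png',cv2.resize(np.hstack([t['color'],r['color']]),(800,300),interpolation=3)[:,:,::-1])
E
```

```text
3.975 [0.43606042 0.19663937 0.50282107] [ 0.48413693 -0.14348122  0.41348164]
```

View pics/w1.png

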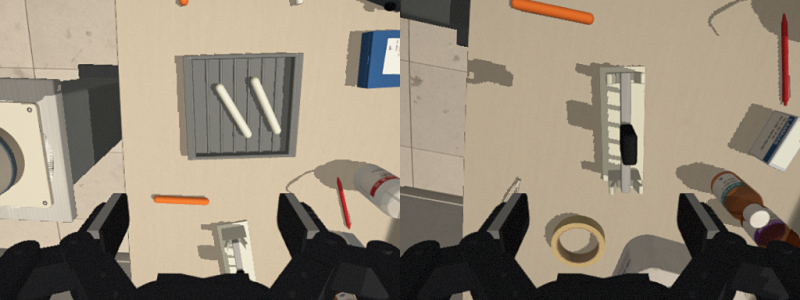

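The left wrist view shows the whole tray at about (240,107), with both bars near (233,112) and (265,106). The right view shows the rest, with the crossbar along x≈627 and the grip at (628,145).

```bash
python3 - <<'E'
from h import *
k=1.28
c=dict(np.load('pics/wt.npz')); P=cloud(c)
def box(x0,x1,y0,y1): 
    m=np.zeros(P.shape[:2],bool); m[int(y0*k):int(y1*k),int(x0*k):int(x1*k)]=1; return m
m=box(172,312,46,168)&(c['depth']>0)
z=P[...,2]; print('table',np.median(z[box(130,170,60,150)]))
rim=m&(z>.0205)&(z<.028)
n,l,st,_=cv2.connectedComponentsWithStats(rim.astype(np.uint8)); i=1+st[1:,4].argmax(); q=P[l==i][:,:2]*1000
rc=cv2.minAreaRect(q.astype(np.float32)); print('rim z',np.median(z[l==i]),'rect',rc)
hsv=cv2.cvtColor(c['color'],cv2.COLOR_RGB2HSV)
b=(box(195,292,65,155)&(hsv[...,2]>150)).astype(np.uint8)
for cc in cv2.findContours(b,0,1)[0]:
    if cv2.contourArea(cc)<100: continue
    g=plane(c,cc.reshape(-1,2),.018)[:,:2]*1000; print('bar',cv2.minAreaRect(g.astype(np.float32)),g.min(0),g.max(0))
# rib/inner wall direction from gray edges
c=dict(np.load('pics/wr.npz')); P=cloud(c); z=P[...,2]; hsv=cv2.cvtColor(c['color'],cv2.COLOR_RGB2HSV)
m=box(195+0,245,60,198); 
gm=m&(hsv[...,2]<60)&(z>.1); q=P[gm]; print('grip top',len(q),np.percentile(q,[2,50,98],axis=0).round(4)); top=gm&(z>np.percentile(q[:,2],60)-.003)
print(cv2.minAreaRect((P[top][:,:2]*1000).astype(np.float32)), np.median(P[top][:,2]))
cb=m&(z>.056)&(z<.070)&(abs(hsv[...,1].astype(int))<40)
ys=[]
print('z hist',np.histogram(z[m],bins=np.arange(-.005,.14,.01)))
q=P[cb]; print('cb',len(q),cv2.minAreaRect((q[:,:2]*1000).astype(np.float32)),np.median(q[:,2]))
im=c['color'][70:260,220:330]; o=im.copy(); o[cb[70:260,220:330]]=[255,0,0]; o[top[70:260,220:330]]=[0,255,0]
t=dict(np.load('pics/wt.npz'))['color'][50:220,210:410]; t2=t.copy(); t2[(l==i)[50:220,210:410]]=[255,0,0]
f=lambda a:cv2.resize(a,(380,570),interpolation=0)
cv2.imwrite('pics/w2.png',np.hstack([f(o),cv2.resize(t2,(420,570),interpolation=0)])[:,:,::-1])
E
```

```text
table 0.00023865959939378678
rim z 0.024150736974930448 rect ((512.5716552734375, 119.41668701171875), (214.42774963378906, 195.69033813476562), 4.027075290679932)
bar ((498.51513671875, 112.8404541015625), (14.690881729125977, 118.67219543457031), 34.87807083129883) [462.10663579  62.67821256] [534.30808542 163.31752985]
bar ((558.4948120117188, 124.9884262084961), (14.724013328552246, 118.85546875), 29.68067169189453) [525.78799553  72.81367251] [591.27990685 177.15932499]
grip top 866 [[ 0.5221 -0.2499  0.1043]
 [ 0.5317 -0.2294  0.1237]
 [ 0.5428 -0.2129  0.1255]]
((517.4129028320312, -194.94793701171875), (21.280487060546875, 120.71276092529297), 22.88684844970703) 0.12394592109871114
z hist (array([2962, 4585,   86,   99,  124,  418, 1294,  667,   54,   72,   47,
         76,  745,   62]), array([-0.005,  0.005,  0.015,  0.025,  0.035,  0.045,  0.055,  0.065,
        0.075,  0.085,  0.095,  0.105,  0.115,  0.125,  0.135]))
cb 1500 ((534.0137939453125, -233.4485321044922), (48.57380294799805, 175.2001190185547), 13.229905128479004) 0.06423710461120544
```

View pics/w2.png

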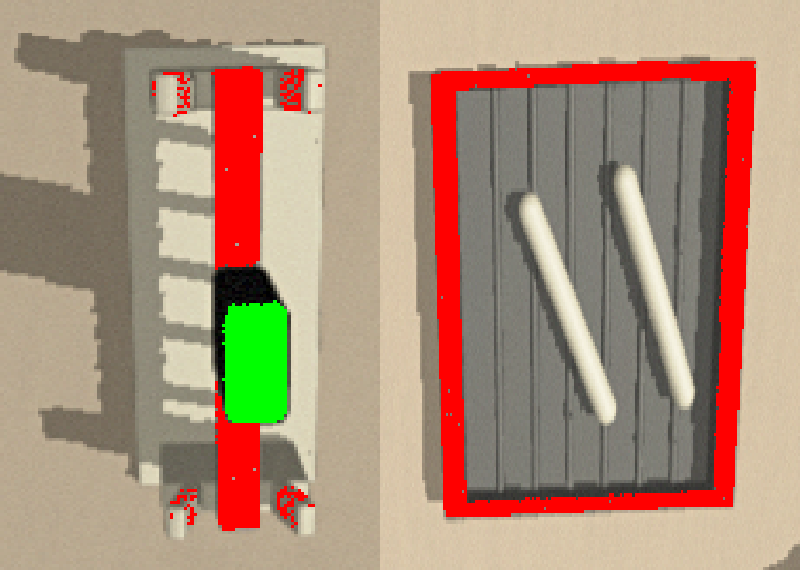

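```bash
python3 - <<'E'
from h import *
c=dict(np.load('pics/wt.npz')); P=cloud(c); z=P[...,2]
rim=np.zeros(z.shape,np.uint8); s=(slice(59,215),slice(220,400)); rim[s]=((z[s]>.0205)&(z[s]<.028))
cs,h=cv2.findContours(rim,cv2.RETR_CCOMP,1)
for cc,hh in zip(cs,h[0]):
    if cv2.contourArea(cc)<5000: continue
    g=plane(c,cc.reshape(-1,2),.024)[:,:2]*1000; print(hh[3],cv2.minAreaRect(g.astype(np.float32)))
    a=cv2.approxPolyDP(cc,6,True); print((plane(c,a.reshape(-1,2),.024)[:,:2]*1000).round(1).tolist())
c=dict(np.load('pics/wr.npz')); P=cloud(c); z=P[...,2]
m=np.zeros(z.shape,np.uint8); s=(slice(90,250),slice(280,297)); m[s]=(z[s]>.061)&(z[s]<.068)
n,l,st,_=cv2.connectedComponentsWithStats(m); 
q=[]
for i in range(1,n):
    if st[i,4]>150: r=P[l==i][:,:2]*1000; q.append(r); print(st[i],cv2.minAreaRect(r.astype(np.float32)))
q=np.vstack(q).astype(np.float32); vx,vy,x0,y0=cv2.fitLine(q,cv2.DIST_HUBER,0,.01,.01).ravel(); print('line yaw',np.degrees(np.arctan2(-vx*np.sign(vy),abs(vy))),'x at y=-230',x0+vx/vy*(-230-y0))
print('all',cv2.minAreaRect(q))
t=np.zeros(z.shape,bool); s=(slice(150,220),slice(280,310)); t[s]=z[s]>.12
print('grip',cv2.minAreaRect((P[t][:,:2]*1000).astype(np.float32)),np.median(P[t],axis=0))
E
```

```text
-1 ((512.3739013671875, 119.71928405761719), (214.17160034179688, 195.10240173339844), 3.928072452545166)
[[611.8, 222.7], [399.9, 208.2], [413.8, 16.5], [624.1, 29.6]]
16 ((513.084228515625, 119.62289428710938), (186.04835510253906, 185.36180114746094), 3.9522154331207275)
[[594.4, 216.6], [612.0, 37.3], [429.1, 22.1], [415.2, 202.2]]
[282  93  14  66 869] ((522.443359375, -181.829345703125), (13.814786911010742, 68.1538314819336), 12.102055549621582)
[283 202  12  45 436] ((546.7427978515625, -291.753173828125), (13.02784252166748, 55.92411804199219), 12.251033782958984)
line yaw 12.386996 x at y=-230 532.49347
all ((533.7080078125, -233.8470916748047), (13.923001289367676, 174.6306610107422), 12.25327205657959)
grip ((517.9021606445312, -195.16555786132812), (22.406448364257812, 121.42235565185547), 22.70109748840332) [ 0.53299095 -0.23145344  0.12385781]
```

```bash
python3 - <<'E'
from h import *
o=[np.pi,0,np.radians(12.25)+np.pi/2]; x,y=.5332,-.2330
move_pose([x,y,.17],o); move_linear([x,y,.080],o,velocity=.12)
print(current_tcp_pos(),current_force()); close(70); print(current_grip_width(),current_grip_force(),current_force())
w=snap('wrist','g'); 
move_linear([x,y,.160],o,velocity=.12); print(current_tcp_pos(),current_force(),current_moment(),current_grip_width(),current_time_s())
a=snap('scene','s1');b=snap('wrist','g2')
cv2.imwrite('pics/g.png',cv2.resize(np.hstack([a['color'],b['color']]),(800,300),interpolation=3)[:,:,::-1])
E
```

```text
[ 0.53366298 -0.23329751  0.08117814] [-0.89181809 -0.09073611 -0.36340197]
0.01608866125222621 70.13243143501313 [1.11454568 0.91647137 2.67663078]
[ 0.53277722 -0.23278733  0.15910128] [ 0.51663577 -0.02875546 -1.73033686] [ 0.02680244 -0.03144387 -0.00427302] 0.01620099840483318 6.7833
```

View pics/g.png

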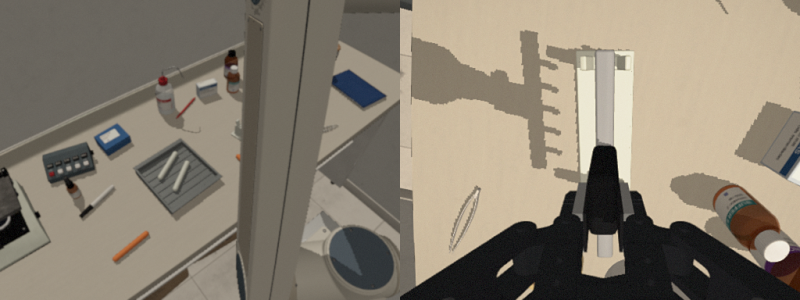

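Lift verified: about 1.7 N, and the crossbar is seen at (605,100), clear of the rest. I'll measure its height, then go over to the tray.

```bash
python3 - <<'E'
from h import *
c=dict(np.load('pics/g2.npz')); P=cloud(c); 
q=P[72:180,250:278].reshape(-1,3); m=(q[:,2]>.12)&(q[:,2]<.16); r=q[m]
print('bartop',np.median(r[:,2]),cv2.minAreaRect((r[:,:2]*1000).astype(np.float32)), current_tcp_pos())
zb=np.median(r[:,2]); off=current_tcp_pos()[2]-(zb-.050); print('tcp-tip',off)
c0=dict(np.load('pics/g.npz')); P=cloud(c0); q=P[72:180,250:278].reshape(-1,3); m=(q[:,2]>.05)&(q[:,2]<.075);print('at rest bartop',np.median(q[m][:,2]))
th=np.radians(3.95); X=lambda tx,z,ty=0:[.5127+tx*np.cos(th)-ty*np.sin(th),.1196+tx*np.sin(th)+ty*np.cos(th),z]
o=[np.pi,0,th+np.pi/2]
move_pose(X(-.077,.17),o)
print(current_tcp_pos(),X(-.077,.17),current_time_s())
b=snap('wrist','t2');s=snap('scene','s2');
cv2.imwrite('pics/t.png',cv2.resize(np.hstack([s['color'],b['color']]),(800,300),interpolation=3)[:,:,::-1])
E
```

```text
bartop 0.14300226764648438 ((521.4111328125, -181.8484344482422), (13.857966423034668, 61.28912353515625), 12.101086616516113) [ 0.53273036 -0.23274212  0.15890869]
tcp-tip 0.06590642328972009
at rest bartop 0.06434470636980119
[0.43642966 0.11378081 0.16994906] [np.float64(0.4358829100800482), np.float64(0.11429578505054391), 0.17] 8.2333
```

View pics/t.png

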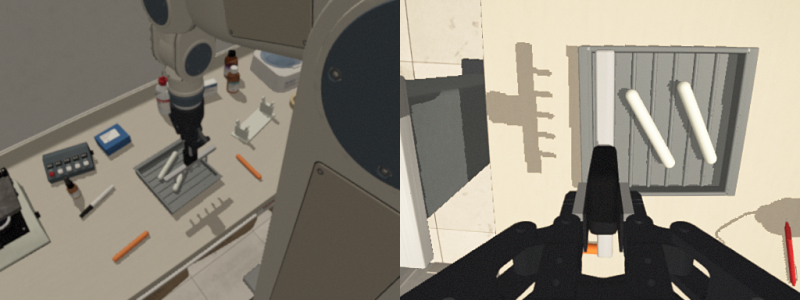

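Rake hangs over the -x groove, square to the ribs (crossbar at x≈603, clear of the bars). Descend and sweep.

```bash
python3 - <<'E'
from h import *
th=np.radians(3.95); X=lambda tx,z,ty=0:[.5127+tx*np.cos(th)-ty*np.sin(th),.1196+tx*np.sin(th)+ty*np.cos(th),z]
o=[np.pi,0,th+np.pi/2]
move_linear(X(-.077,.077),o,velocity=.1); print(current_tcp_pos(),current_force())
if abs(current_force()[2]+1.7)<6:
    for tx in(-.03,.01,.03,.0395):
        move_linear(X(tx,.077),o,velocity=.05); print(tx,current_tcp_pos().round(4),current_force().round(2),current_moment().round(2),current_grip_width())
b=snap('wrist','t3');print(current_time_s())
cv2.imwrite('pics/t3.png',b['color'][:,:,::-1])
E
```

```text
[0.43628447 0.1142893  0.07748755] [-0.22100047  0.16126867 -2.18739198]
-0.03 [0.4825 0.1175 0.077 ] [-0.04  0.25 -2.21] [-0.02  0.04 -0.01] 0.01621174805778143
0.01 [0.5224 0.1203 0.0769] [-1.29  0.19 -1.41] [0.   0.06 0.  ] 0.016176398903769075
0.03 [0.5427 0.1217 0.0768] [-0.2  -0.43 -2.1 ] [0.02 0.08 0.02] 0.016158662984983318
0.0395 [0.5524 0.1223 0.0769] [-0.24  0.05 -1.57] [ 0.03 -0.01 -0.03] 0.016050316951914445
12.4
```

View pics/t3.png

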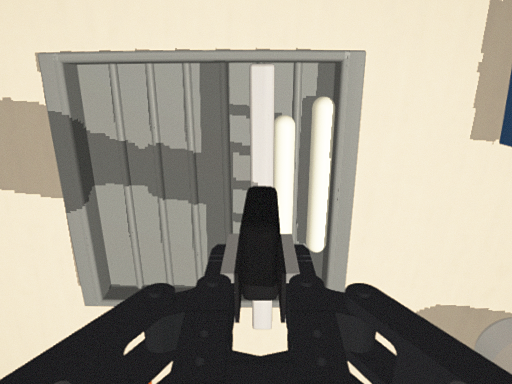

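Both bars lie nearly along the ribs: bar_b at (321,175) in the last groove, bar_a at (285,170) beside the crossbar. I'll back off, lift and check.

```bash
cat > chk.py <<'E'
from h import *
def chk(f):
    c=snap('wrist',f); P=cloud(c); hsv=cv2.cvtColor(c['color'],cv2.COLOR_RGB2HSV); th=np.radians(3.95)
    d=P-[.5127,.1196,0]; T=np.stack([d[...,0]*np.cos(th)+d[...,1]*np.sin(th),-d[...,0]*np.sin(th)+d[...,1]*np.cos(th)],-1)
    m=((abs(T)<.091).all(-1)&(hsv[...,2]>150)&(P[...,2]>.008)&(P[...,2]<.035)).astype(np.uint8)
    n,l,st,_=cv2.connectedComponentsWithStats(m)
    for i in range(1,n):
        if st[i,4]>150:
            q=T[l==i]*1000; print('bar trayframe',st[i].tolist(),[np.round(v,1) for v in cv2.minAreaRect(q.astype(np.float32))],'ztop',np.percentile(P[l==i][:,2],95).round(4))
    cv2.imwrite(f'pics/{f}.png',c['color'][:,:,::-1])
E
python3 - <<'E'
from chk import *
th=np.radians(3.95); X=lambda tx,z,ty=0:[.5127+tx*np.cos(th)-ty*np.sin(th),.1196+tx*np.sin(th)+ty*np.cos(th),z]
o=[np.pi,0,th+np.pi/2]
move_linear(X(.030,.077),o,velocity=.06); move_linear(X(.03,.15),o,velocity=.12)
move_linear(X(-.06,.17),o,velocity=.2)
chk('t4'); print(current_time_s())
E
```

```text
bar trayframe [388, 94, 28, 115, 1746] [array([82.7,  7.9]), array([118. ,  16.4]), np.float64(90.0)] ztop 0.0219
bar trayframe [361, 106, 27, 114, 1697] [array([57.1, -5.8]), array([ 19.6, 122.2]), np.float64(0.3)] ztop 0.0219
14.125
```

View pics/t4.png

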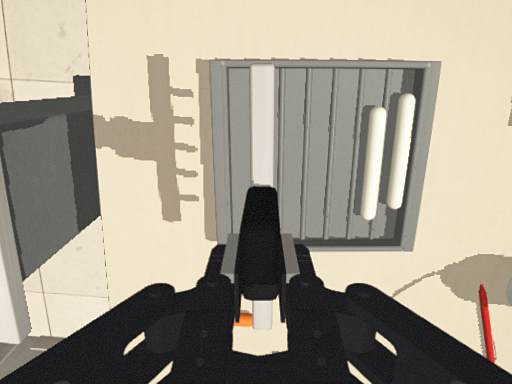

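Both bars are down in grooves: tops at about 22 mm, within 0.3° of the ribs, at tray x of 83 and 57 mm. Now I'll return the rake.

```bash
python3 - <<'E'
from h import *
o=[np.pi,0,np.radians(12.25)+np.pi/2]; x,y=.5332,-.2330
move_pose([x,y,.17],o); sleep(.3); print(current_tcp_pos(),current_force())
move_linear([x,y,.10],o,velocity=.08); print(current_tcp_pos(),current_force())
move_linear([x,y,.0812],o,velocity=.04); sleep(.3); print(current_tcp_pos(),current_force(),current_moment(),current_time_s())
E
```

```text
[ 0.53342974 -0.23218872  0.17026773] [-0.09867989  0.04244758 -2.41147828]
[ 0.53348583 -0.23319273  0.10052561] [-1.28211055  0.37713925 -1.44310346]
[ 0.5332316  -0.23301     0.08123789] [ 0.40734628  1.01905596 -1.69221096] [-0.00142805  0.00155961 -0.03155951] 17.7083
```

```bash
python3 - <<'E'
from chk import *
o=[np.pi,0,np.radians(12.25)+np.pi/2]; x,y=.5332,-.2330
for z in(.0804,.0797,.079):
    move_linear([x,y,z],o,velocity=.03); sleep(.2); print(current_tcp_pos(),current_force())
    if current_force()[2]>.5: break
release(); sleep(.2); move_linear([x,y,.17],o,velocity=.1)
move_pose([.50,-.22,.24],o); r=snap('wrist','r2'); P=cloud(r);z=P[...,2]
m=np.zeros(z.shape,np.uint8); s=(slice(90,250),slice(280,297)); m[s]=(z[s]>.061)&(z[s]<.068)
n,l,st,_=cv2.connectedComponentsWithStats(m); q=np.vstack([P[l==i] for i in range(1,n) if st[i,4]>150])
print('all',cv2.minAreaRect((q[:,:2]*1000).astype(np.float32)),np.median(q[:,2]))
move_pose([.44,.12,.33],[np.pi,0,.04+np.pi/2]); chk('t5'); print(current_time_s())
t=cv2.imread('pics/t5.png'); cv2.imwrite('pics/fin.png',cv2.resize(np.hstack([t,r['color'][:,:,::-1]]),(800,300),interpolation=3))
E
```

```text
[ 0.53320697 -0.2330166   0.08039532] [-0.64458452 -0.1866833  -0.40727068]
[ 0.53332857 -0.2330344   0.08027598] [-1.47425118  2.02677357  6.04690877]
all ((533.47900390625, -233.43548583984375), (14.143177032470703, 173.35572814941406), 12.385397911071777) 0.06424474336732755
bar trayframe [360, 90, 14, 81, 719] [array([83.1,  8.6]), array([ 14.9, 117.2]), np.float64(0.1)] ztop 0.0224
bar trayframe [342, 100, 13, 79, 758] [array([57. , -4.1]), array([116.3,  17.3]), np.float64(89.9)] ztop 0.0223
22.3833
```

View pics/fin.png

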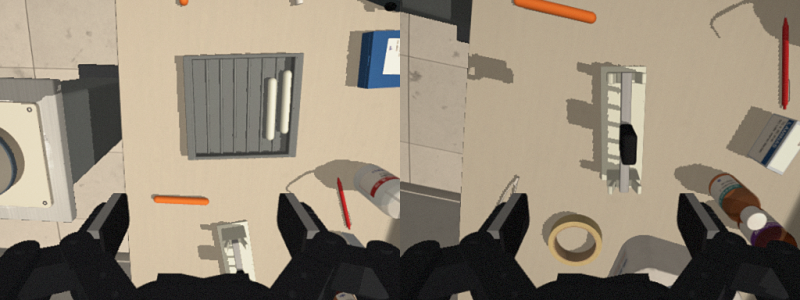

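The final view shows the bars parallel in the last two grooves, at (271,108) and (286,102). The rake is back in its rest at (628,145), within 0.5 mm and 0.2° of its start.

```bash
python3 -c "
from workcell import *
print(job_done())"
```

```text
the job is handed in; nothing more can be done
None
```

Job handed in at about 22 s of robot time: both white stir bars lie in the last two +x grooves, parallel to the ribs, and the rake is back in its rest within 0.5 mm and 0.2° of where it started.

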